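Park the locking pin, then hold a circlip spread at its groove

TASK

Draw the red-headed locking pin straight out of the bore in the upright axle stub and lay it in the U notch of the blue parking block, letting go of it there. Then take the orange circlip pliers by the handles, squeeze them to spread the retaining ring on their tips, gently slide the open ring down over the end of the shaft to the dark groove, and finish while still squeezing: the ring held fully open and level, centred round the groove and within its width, carried by the gripper alone and not resting on the shaft. Leave the things standing around where they are.

Things in the scene. Friction and masses are not known exactly. Their poses are not given: they have to be found in the camera images.
- stand: Fixture screwed to the desk, z up; origin at desk height on the axis of the upright steel axle stub (shaft 30 mm dia, from z 35 to 84 mm). Grey base plate 100 (x) x 175 (y) x 12 mm, y -55 to +120 mm. Toothed aluminium pulley 60 mm dia round the axis, top at z 32 mm. The blue parking block stands at y +80 mm.
- groove (a point): Centre of the dark groove on the shaft axis, 50 mm above the desk; groove 24 mm dia, 12 mm wide (z 44 to 56 mm).
- shaft_top (a point): Centre of the shaft's upper end face, 84 mm above the desk.
- notch (a point): Where the shank's axis lies when the pin rests in the notch, middle of the blue block, 40 mm above the desk; axes as the stand's. Block 30 (x) x 40 (y) mm, top at z 54 mm. The U notch runs right through along x: 12.6 mm wide, floor at z 36 mm, mouth flared to about 24 mm over the top 12 mm. Park the pin with its heading unchanged, shoulder about 20 mm to -x of this point.
- pin: Loose locking pin, about 60 g, level in the bore at the start; origin on the shank's axis at the shoulder between shank and head, 20 mm to the stand's -x of the shaft axis. Steel shank 8 x 8 mm runs 52 mm to +x (the stand's +x); flat red grip head from x -24 to 0, 12 mm wide in y, z -10 to +12 mm. Draw it out to the stand's -x (robot's side), at least 50 mm.
- pin_head (a point): Middle of the red head, on the shank's axis, 12 mm behind the shoulder.
- pin_tip (a point): Free end of the shank, 52 mm ahead of the shoulder.
- pliers: Circlip pliers, 0.17 kg with ring, lying flat; origin at the pivot on the underside, +x to tips and ring, z up. Two orange handles side by side, x -105 to -30 mm, z 0 to 16 mm, pointing to the robot. This body is the left (+y) lever; at rest the pliers are symmetric about its x axis. Squeezing turns each lever 0.19 rad and spreads the tips; the ring stays on the symmetry line.
- pliers_grip (a point): Where to grip, between the handles, 60 mm behind the pivot, 8 mm above the underside; fingers close along the pliers' y. Here the handles measure 55 mm overall at rest (flared 0.19 rad each), 32 mm and parallel when squeezed to the stop. A spring opens the handles: about 10 N of pinch holds them fully squeezed; grip with 25 to 40 N.
- lever_b (a joint): Pliers' opening: 0 at rest (ring closed, too narrow for the shaft), 0.38 rad squeezed to the stop (ring fully spread).
- ring_centre (a point): Centre of the fully spread ring (at rest about 4 mm off to one side), 61 mm ahead of the pivot, 5.5 mm above the pliers' underside. The steel ring, 3 mm thick, stays hooked on the plier tips, in the pliers' plane ahead of them; fully spread its bore is 36 mm and its outside 44 mm dia. It goes over the shaft from above, pliers level, from any side.
- dropper_bottle: Bystander: small brown dropper bottle, 33 mm dia, 102 mm tall, origin at its underside.
- paste_pot: Bystander: white and blue pot, 68 mm dia, 43 mm tall.
- bur_box: Bystander: small clear-topped box 57x41x43 mm.
- tape_roll: Bystander: roll of masking tape lying flat, 103 mm dia, 25 mm tall.
- bore (a point): Middle of the bore on the shaft axis, at the resting height of the pin's axis (71 mm). The bore, 10 x 10 mm (z 67 to 77 mm), runs through the shaft along the stand's x.

How it is judged:
On the way, in this order (a step that is already met when the one before it is completed fails the run):
1. the pin is drawn clear of the bore (x of pin_tip in the frame of stand below -0.016 m), for 0.05 s.
2. the pin lies in the parking notch and is let go (z of pin in the frame of notch between -0.005 and 0.005 m and z of pin_tip in the frame of notch below 0.006 m and y of pin in the frame of notch between -0.005 and 0.005 m and x of pin in the frame of notch between -0.032 and -0.005 m and angle between the x axis of pin and the x axis of stand, either way round below 0.15 rad and contact force between the fingers and pin below 0.1 N), for 0.2 s.
3. the ring is spread and above the shaft's end (value of joint lever_b above 0.3 rad and horizontal distance between ring_centre and shaft_top below 0.01 m and z of ring_centre in the frame of stand above 0.08 m), for 0.05 s.
At the end, for the whole second after the job is handed in: Pliers held squeezed past 0.34 rad (over 5 N); ring centre within 5 mm of the shaft axis and 4.5 mm of groove mid height, tilt under 0.12 rad, still, under 1 N on the stand; pin released in the notch within 5 mm sideways and in height, shoulder 5-32 mm to -x, in line to 0.15 rad (all of step 2 and value of joint lever_b above 0.34 rad and z of ring_centre in the frame of stand between 0.0455 and 0.0545 m and horizontal distance between ring_centre and groove below 0.005 m and angle between ring_centre's own z axis and vertical below 0.12 rad and contact force between the fingers and pliers above 5 N and contact force between pliers and stand below 1 N and linear speed of pliers below 0.03 m/s); the arm keeps its last pose, push and grip.
It fails at once if a bystander is shoved or knocked over (moved more than 30 mm) (distance of any of dropper_bottle, paste_pot, bur_box, tape_roll from where it was at the start of the episode above 0.03 m).
It fails at once if the shaft is hit or pressed with more than 25 N (contact force between pliers and stand above 25 N).
It also fails if it takes over 58 s, if anything falls off the work surface, if the arm or the gripper's body presses on something with over 40 N, if the wrist force passes 120 N, or if a joint passes its speed limit or range.

ROBOT

A 6-joint arm with a two-finger parallel gripper is mounted at the origin on a cart in front of the work surface, level with it; the furniture and walls round the work are solid. World frame = base frame: x ahead of the robot, y to its left, z up, the work surface at z = 0. Lengths are in m, angles in rad, forces in N, time in s.
With the tool pointing down it reaches from about 0.275 to 0.775 m from the base axis. Payload 14.6 kg.
Tool frame: the origin (TCP) lies at the very end of the fingers, on their centre line; the grasp point (between the pads) lies 19 mm behind it; z points along the fingers, y is the line along which they close (so a half turn about z gives the same grasp; the last joint's range is limited). The gripper opens to 85 mm and grips with 20 to 120 N. Pads are 22 mm wide; open, the fingers measure 114 mm over their backs; the gripper's body (76 mm by 85 mm) begins 54 mm behind the grasp point. The pads swing forward as they close: fully open they stand 13 mm farther back than shut.
Start: joints at [-1.372, 0.263, -0.048, 1.259, 0, 1.415], TCP at [0.182, -0.492, 0.231] pointing down, gripper open.
Joint ranges: [-2.65, 2.65], [-0.89, 1.7], [-1.18, 1.37], [-2.13, 2.11], [-1.35, 1.29], [-3.14, 3.14]. Speed limits (rad/s): [1.89, 1.89, 2.57, 2.79, 3.14, 3.14].

INTERFACE

Orientations are given as a unit quaternion [x, y, z, w].
In Python, from rig import ctrl, claw, solver, optics, finder gives the robot as it stands. The module is installed in compiled form; this text tells all that it offers. Calls block until the motion is done:
- ctrl.reach(position, orientation): joint-space move of the TCP to a pose.
- ctrl.servo_line(position, speed=0.15, rotation=None): straight line of the TCP; rotation=None keeps the orientation; speed is the mean speed in m/s.
- ctrl.move_j(angles): joint-space move.
- claw.move_gripper(opening, force=None): finger opening in m; force is the grip in N (None keeps the last); returns when the fingers have stopped.
- ctrl.hold(seconds).
- solver.solve_ik(position, orientation): joint angles nearest the present ones, or None.
- ctrl.get_obs(): the state.
- optics.read_camera(name): name is "side" or "top"; returns a dict with "frame" (384x512x3 uint8, blue, green, red), "camera_matrix" (3x3 intrinsics, pixels), "k1" (the pictures are not rectified: a ray, as slopes to the right and down, at radius r is drawn at 1 + k1 r^2 times it, then the intrinsics apply), "T" (4x4, takes a point from camera to world coordinates). Camera axes: x right, y down, z forward; pixel columns grow to the right and rows downward; lengths in m; the calibration is good to about 2 mm. A picture is of the moment at which its call begins. There is no depth.
A pose or a line that the arm cannot do raises ctrl.PlanningError and nothing moves.
- ctrl.close_job(): hands the job in; it is judged then, once.
Trained networks look in a picture, given as the dict that the camera call returned (one of the last four; its "shot" number tells which), for a name from the list of things; names that differ only in an ending like _2 or _b are one class to them, and where a whole thing is asked for, a point or a joint stands for the part that bears it (a point fixed in the world has none). Each returns a list of dicts, best first, with "score" (0 to 1); they miss things now and then, are a little off and sometimes report something else, mostly with a low value. They report only what shows in the picture. A call takes as long as a camera call.
- finder.look_for(query, picture): "centre" ([x, y, z] in m, in world coordinates, good to about 4 mm: the middle of the surface that is visible of it).
- finder.silhouettes(query, picture): "region" (384x512 bool, what is visible of it).
The state is a dict: "time": time; "joint_positions": joint angles; "dq": joint speeds; "effort": joint torques, N m; "tool_pos": TCP position; "orientation": TCP orientation; "contact_force": force on the tool from outside, world axes, zero at the start; "wrist_torque": the same for the moment, N m; "grip_width": finger opening in m; "gripper_force": force on a finger pad.
Only numpy, scipy, OpenCV 4.12 (cv2) and the standard library are available. Lean on these libraries where they do the work, as an engineer would, in place of code of your own. Each camera call takes 0.05 s, during which the arm holds its last target. There are 200 camera calls.

## Working session

There is one attempt and no reset: what is moved stays moved. The work goes in short steps, each a Python script; the robot and the scene stay as the last script left them, time stands still between calls to the robot, and variables do not carry over. Pictures are saved under pics/ and viewed, at most 10 in all, crops included, and the job is handed in when it is done.

```bash
mkdir -p pics; cat > h.py <<'E'
import numpy as np, cv2
from rig import ctrl, claw, solver, optics, finder
from scipy.spatial.transform import Rotation as R
def proj(P,c):
    T=np.linalg.inv(c["T"]); p=T[:3,:3]@np.asarray(P,float)+T[:3,3]; s=p[:2]/p[2]; s=s*(1+c["k1"]*(s@s))
    return (c["camera_matrix"]@[s[0],s[1],1])[:2]
def ray(uv,c):
    K=np.asarray(c["camera_matrix"]); d=cv2.undistortPoints(np.array([[uv]],float),K,np.array([c["k1"],0,0,0,0.]))[0,0]
    T=np.asarray(c["T"]); return T[:3,3],T[:3,:3]@[d[0],d[1],1]
def atz(uv,z,c):
    o,d=ray(uv,c); return o+d*(z-o[2])/d[2]
def quat(yaw): # tool down, tool y along world (yaw+90)
    x=np.array([np.cos(yaw),np.sin(yaw),0]); z=np.array([0,0,-1.]); return R.from_matrix(np.c_[x,np.cross(z,x),z]).as_quat()
E
python3 - <<'E'
from h import *
for n in("top","side"):
    c=optics.read_camera(n); cv2.imwrite(f"pics/{n}0.png",c["frame"])
    print(n,np.round(c["T"],3).tolist(),c["k1"],np.round(c["camera_matrix"],1).tolist())
    for q in("stand","pin","pin_head","pin_tip","pliers","pliers_grip","ring_centre","shaft_top","notch","dropper_bottle","paste_pot","bur_box","tape_roll"):
        try:
            r=finder.look_for(q,c); print(q,[(np.round(a["centre"],3).tolist(),round(a["score"],2)) for a in r[:2]])
        except Exception as e: print(q,e)
print(ctrl.get_obs())
E
```

```text
top [[0.009, -0.988, 0.154, 0.407], [-1.0, -0.007, 0.016, -0.011], [-0.015, -0.155, -0.988, 1.452], [0.0, 0.0, 0.0, 1.0]] 0.04297548911044603 [[469.0, 0.0, 255.6], [0.0, 469.0, 191.5], [0.0, 0.0, 1.0]]
stand [([0.568, 0.1, 0.011], 0.72), ([0.805, 0.044, 0.04], 0.56)]
pin [([0.553, 0.063, 0.081], 0.4)]
pin_head [([0.55, 0.061, 0.081], 0.38)]
pin_tip [([0.569, 0.102, 0.015], 0.72)]
pliers [([0.482, -0.252, 0.016], 0.77), ([0.69, -0.369, 0.047], 0.56)]
pliers_grip [([0.482, -0.255, 0.013], 0.86)]
ring_centre []
shaft_top [([0.572, 0.101, 0.014], 0.91)]
notch [([0.571, 0.104, 0.02], 0.58)]
dropper_bottle [([0.568, 0.094, 0.01], 0.27)]
paste_pot [([0.803, 0.043, 0.042], 0.65)]
bur_box []
tape_roll [([0.5, 0.377, 0.026], 0.57), ([0.481, -0.254, 0.017], 0.27)]
side [[-0.943, -0.191, 0.272, 0.296], [-0.333, 0.543, -0.771, 0.904], [-0.001, -0.818, -0.576, 0.755], [0.0, 0.0, 0.0, 1.0]] -0.01032797205650345 [[413.8, 0.0, 254.8], [0.0, 413.8, 193.1], [0.0, 0.0, 1.0]]
stand [([0.566, 0.119, 0.014], 0.66)]
pin [([0.553, 0.064, 0.07], 0.62)]
pin_head [([0.55, 0.068, 0.073], 0.53)]
pin_tip [([0.551,
[... 529 characters left out ...]
y([-1.37229856e+00,  2.63125871e-01, -4.83263383e-02,  1.25942472e+00,
       -7.23512402e-07,  1.41549924e+00]), 'dq': array([-9.41016944e-04, -3.48471184e-04,  5.19490536e-04,  5.55915557e-05,
        1.81574043e-03, -1.04537961e-03]), 'effort': array([-6.78820270e-04, -6.37420893e+01,  3.84770322e+01,  9.10551134e-04,
       -1.61656803e-04,  8.67080274e-06]), 'tool_pos': array([ 0.18188427, -0.49246726,  0.23125519]), 'orientation': array([ 9.84394408e-01,  1.75976268e-01, -1.23210559e-06, -4.02831401e-05]), 'contact_force': array([-0.31546582,  1.48765779, -0.44189597]), 'wrist_torque': array([0.01568534, 0.00412087, 0.01968315]), 'gripper_force': 0.0, 'grip_width': 0.08529998109220888}
```

```bash
python3 - <<'E'
import cv2
for n in("top","side"):
    f=cv2.imread(f"pics/{n}0.png"); cv2.imwrite(f"pics/{n}0b.png",cv2.resize(f,(800,600),interpolation=cv2.INTER_CUBIC))
E
```

```text
(no output)
```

View pics/top0b.png

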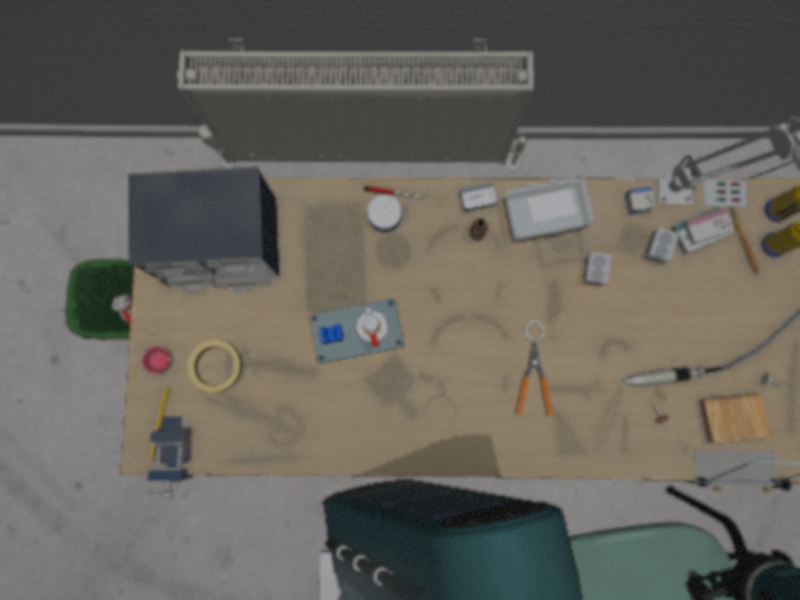

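View pics/side0b.png

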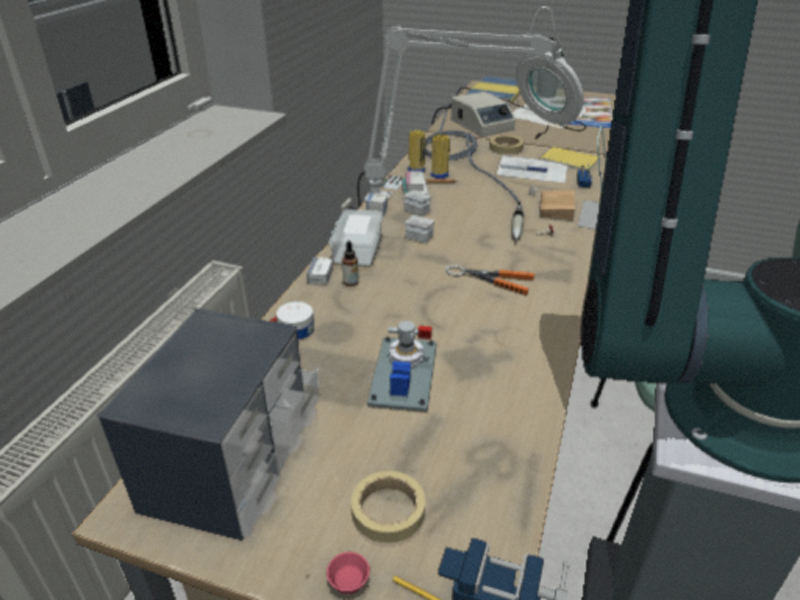

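```bash
cat > m.py <<'E'
from h import *
from scipy.optimize import minimize
def cyl(r,z0,z1,n=24):
    a=np.linspace(0,2*np.pi,n); return np.r_[np.c_[r*np.cos(a),r*np.sin(a),0*a+z0],np.c_[r*np.cos(a),r*np.sin(a),0*a+z1]]
def box(x0,x1,y0,y1,z0,z1): return np.array([[x,y,z] for x in(x0,x1) for y in(y0,y1) for z in(z0,z1)],float)
STAND=[box(-.05,.05,-.055,.12,0,.012),cyl(.03,.012,.032),cyl(.015,.03,.084),box(-.015,.015,.06,.1,.012,.054)]
def pose(P,p,z=0):
    c,s=np.cos(p[2]),np.sin(p[2]); return np.c_[p[0]+c*P[:,0]-s*P[:,1],p[1]+s*P[:,0]+c*P[:,1],P[:,2]+z]
def mask(parts,c,S=1):
    m=np.zeros((384*4,512*4),np.uint8)
    for P in parts:
        uv=np.array([proj(q,c) for q in P]); h=cv2.convexHull(np.float32(uv*4+1.5)); cv2.fillConvexPoly(m,np.int32(np.round(h*16)),255,shift=4)
    return cv2.resize(m,(512,384),interpolation=cv2.INTER_AREA)/255.
def fit(parts,views,p0):
    f=lambda p:sum(np.abs(mask([pose(P,p) for P in parts],c)-g).sum()/g.sum() for c,g in views)
    r=minimize(f,p0,method="Nelder-Mead",options=dict(initial_simplex=np.array(p0)+np.r_[[[0,0,0]],np.diag([.008,.008,.08])],xatol=1e-4,fatol=1e-4,maxiter=90)); return r.x,r.fun
E
python3 - <<'E'
from m import *
V=[]
for n in("top","side"):
    c=optics.read_camera(n); g=finder.silhouettes("stand",c); print(n,[(x["score"],x["region"].sum()) for x in g[:2]])
    V.append((c,g[0]["region"].astype(float)))
    hsv=cv2.cvtColor(c["frame"],cv2.COLOR_BGR2HSV)
    # orange handles
    w=np.zeros((384,512),bool); u,v=proj([.48,-.25,0],c).astype(int); w[v-45:v+45,u-45:u+45]=1
    o=((hsv[...,0]>4)&(hsv[...,0]<13)&(hsv[...,1]>150)&w).astype(np.uint8)
    k,l,s,ce=cv2.connectedComponentsWithStats(o)
    for i in range(1,k):
        if s[i,4]>15: print(" orange",s[i].tolist(),ce[i].round(2),atz(ce[i],.012,c).round(4))
    # blue block, red head
    w[:]=0; u,v=proj([.57,.1,.03],c).astype(int); w[v-40:v+40,u-40:u+40]=1
    b=((hsv[...,0]>105)&(hsv[...,0]<130)&(hsv[...,1]>150)&w); ce=np.argwhere(b).mean(0)[::-1]; print(" blue",b.sum(),ce,atz(ce,.05,c).round(4))
    b=(((hsv[...,0]>172)|(hsv[...,0]<6))&(hsv[...,1]>150)&w); ce=np.argwhere(b).mean(0)[::-1]; print(" red",b.sum(),ce,atz(ce,.08,c).round(4),atz(ce,.072,c).round(4))
p0=[.57,.07,.15]
for v in (V,V[:1],V[1:]): print(fit(STAND,v,p0))
E
```

```text
top [(0.68, np.int64(1745))]
 blue 123 [211.49593496 213.42276423] [0.5583 0.1439 0.05  ]
 red 17 [238.88235294 217.17647059] [0.5446 0.0598 0.08  ] [0.5454 0.0602 0.072 ]
side [(0.98, np.int64(1784)), (0.32, np.int64(99))]
 orange [319, 173, 23, 6, 82] [329.93 175.59] [ 0.446  -0.2683  0.012 ]
 orange [316, 179, 22, 9, 79] [326.85 182.81] [ 0.447  -0.2222  0.012 ]
 blue 228 [255.66666667 242.14035088] [0.5558 0.1631 0.05  ]
 red 54 [271.5        211.88888889] [0.5446 0.0677 0.08  ] [0.5475 0.0578 0.072 ]
(array([0.57796236, 0.06688149, 0.20920387]), np.float64(0.13400927194730794))
(array([0.57665872, 0.06689534, 0.20289673]), np.float64(0.07441766391370302))
(array([0.57916703, 0.06665667, 0.21732688]), np.float64(0.05049459245581641))
```

```bash
cat >> h.py <<'E'
S=np.array([.5778,.0668]); YAW=.208
def st(x,y,z):
    c,s=np.cos(YAW),np.sin(YAW); return [S[0]+c*x-s*y,S[1]+s*x+c*y,z]
def say(t=""):
    o=ctrl.get_obs(); print(t,round(o["time"],1),o["tool_pos"].round(4),"F",o["contact_force"].round(1),"w",round(o["grip_width"],4),"g",round(o["gripper_force"],1))
E
python3 - <<'E'
from h import *
c=optics.read_camera("top"); hsv=cv2.cvtColor(c["frame"],cv2.COLOR_BGR2HSV)
o=((hsv[...,0]<16)&(hsv[...,1]>140)).astype(np.uint8); o[:,:310]=0;o[:,370:]=0;o[:190]=0;o[280:]=0
k,l,s,ce=cv2.connectedComponentsWithStats(o)
for i in range(1,k):
    if s[i,4]>15: print(" orange",s[i].tolist(),ce[i].round(2),atz(ce[i],.014,c).round(4))
g=finder.silhouettes("pliers",c); print([(a["score"],a["region"].sum()) for a in g[:2]])
q=quat(YAW); q2=quat(YAW+np.pi)
for a in(q,q2):
    j=solver.solve_ik(st(-.032,0,.2),a); print(None if j is None else np.round(j,2))
    j=solver.solve_ik([.45,-.245,.1],quat(0) if a is q else quat(np.pi)); print(None if j is None else np.round(j,2))
j0=ctrl.get_obs()["joint_positions"]
ctrl.reach(st(-.032,0,.2),q); say()
claw.move_gripper(.05,30); say()
ctrl.servo_line(st(-.032,0,.053),speed=.12); say("down")
cv2.imwrite("pics/a.png",cv2.resize(optics.read_camera("side")["frame"][150:300,170:370],(800,600),interpolation=cv2.INTER_CUBIC))
E
```

```text
orange [331, 241, 7, 23, 70] [333.86 251.79] [ 0.4483 -0.2263  0.014 ]
 orange [346, 242, 7, 23, 72] [349.25 252.6 ] [ 0.4464 -0.2726  0.014 ]
[(0.54, np.int64(244)), (0.43, np.int64(65))]
[-0.04  0.32 -0.06  1.2   0.    2.9 ]
[-0.66  0.32 -0.34  0.91  0.    2.48]
[-0.04  0.32 -0.06  1.2   0.   -0.25]
[-0.66  0.32 -0.34  0.91  0.   -0.66]
 4.1 [0.5466 0.0595 0.2   ] F [0.2 0.5 0.6] w 0.0855 g 0.0
 4.5 [0.5465 0.0601 0.2   ] F [ 0.1 -0.7 -0.3] w 0.0502 g 0.0
down 5.9 [0.5469 0.0602 0.0535] F [0.5 1.  0.5] w 0.0497 g 0.0
```

View pics/a.png

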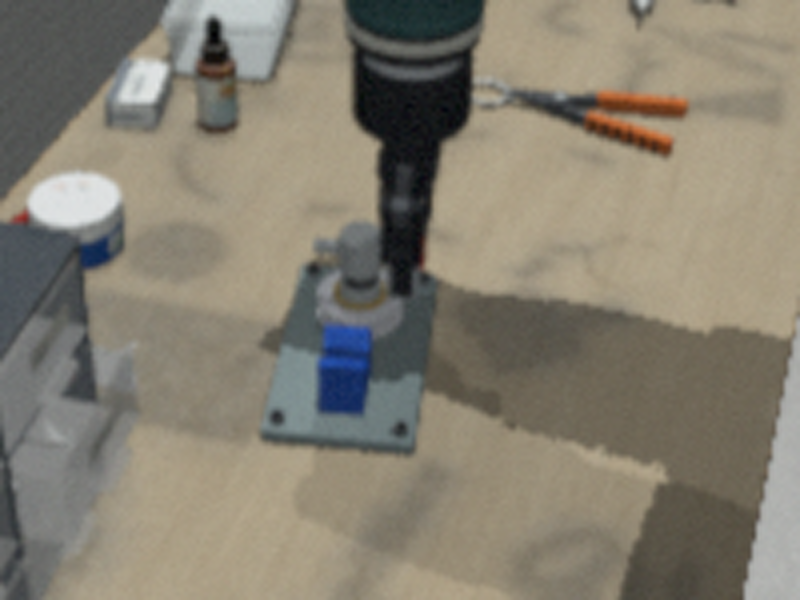

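The finger stands right over the red head (crop about (405,240)) with the shaft's end clear at (358,235). Gripping and drawing out.

```bash
python3 - <<'E'
from h import *
claw.move_gripper(.0,40); say("grip")
ctrl.servo_line(st(-.034,0,.0535),speed=.03); say("start")
ctrl.servo_line(st(-.092,0,.0535),speed=.06); ctrl.hold(.2); say("out")
ctrl.servo_line(st(-.092,0,.070),speed=.1)
ctrl.servo_line(st(-.092,.08,.070),speed=.1); ctrl.hold(.2);say("side")
for n in("top","side"):
    c=optics.read_camera(n); cv2.imwrite(f"pics/b{n}.png",c["frame"])
    u,v=proj(st(-.06,.08,.08),c).astype(int); print(u,v)
    f=c["frame"][v-30:v+30,u-40:u+40]; f=cv2.resize(f,(400,300),interpolation=cv2.INTER_CUBIC)
    img=f if n=="top" else np.hstack([img,f])
cv2.imwrite("pics/b.png",img)
E
```

```text
grip 6.3 [0.5466 0.0602 0.0532] F [-0.8  0.5  4.1] w 0.0111 g 43.6
start 6.6 [0.5442 0.0597 0.0534] F [ 0.  -0.4  0.6] w 0.011 g 43.0
out 7.9 [0.488  0.0478 0.0534] F [ 0.3 -0.6 -0.6] w 0.0111 g 43.0
side 9.4 [0.4714 0.1257 0.07  ] F [ 0.   0.6 -0.6] w 0.0114 g 43.0
213 231
279 230
```

View pics/b.png

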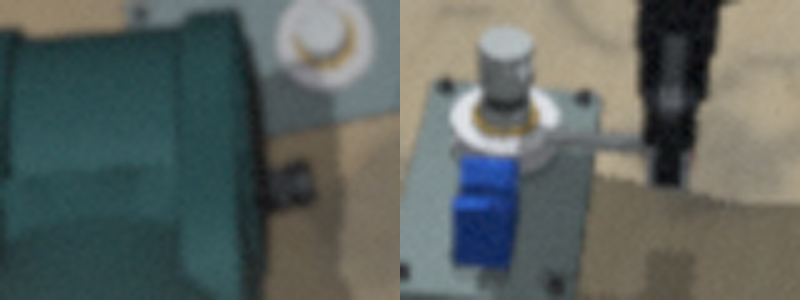

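```bash
python3 - <<'E'
from h import *
c=optics.read_camera("side")
for x in(-.08,-.028):
    p=proj(st(x,.08,.088),c); print((p-[239,200])*5+[400,0], p)
c2=cv2.imread("pics/bside.png"); print(cv2.cvtColor(c2,cv2.COLOR_BGR2GRAY)[222:234,266:292:2])
E
```

```text
[643.85692703 142.31496568] [287.77138541 228.46299314]
[540.23889928 133.6355203 ] [267.04777986 226.72710406]
[[161 221 191 134 136 132 124 154 165 161 155  60  35]
 [152 219 188 137 135 137 120 162 166 160 156  54  30]
 [142 209 175 134 135 137 114 161 160 157 147  50  21]
 [122 167 141 127 132 128 110 152 151 148 141  43  22]
 [133 129 122 121 123 122 109 137 134 138 125  32  17]
 [138 115 115 110 110 112 114 121 122 121 110  28  24]
 [135 102  97  91  96 101 104 110 114 101  92  34  29]
 [121 103  94  99 107  98 103 101  98  94  91  65  37]
 [106 106  91  96 106 100 125 135 128 113 101  84  45]
 [108 102  78  88  94  88 143 165 157 140 127  88  41]
 [105  87  81  87  85  88 145 167 160 156 140 100  35]
 [ 96  76  84  88  88  88 148 165 160 159 146 100  31]]
```

```bash
python3 - <<'E'
from h import *
ctrl.servo_line(st(-.033,.08,.070),speed=.1)
ctrl.servo_line(st(-.033,.08,.032),speed=.08); say("mouth")
ctrl.servo_line(st(-.033,.08,.0228),speed=.03); say("low")
claw.move_gripper(.03); ctrl.hold(.1); say("rel")
ctrl.servo_line(st(-.033,.08,.14),speed=.15)
ctrl.reach([.44,-.1,.2],quat(0)); say("away")
img=[]
for n in("top","side"):
    c=optics.read_camera(n); cv2.imwrite(f"pics/c{n}.png",c["frame"])
    for x in(-.032,-.02,.032): print(n,x,proj(st(x,.08,.04),c).round(1))
    u,v=proj(st(-.0,.06,.05),c).astype(int); print(u,v)
    img.append(cv2.resize(c["frame"][v-30:v+30,u-40:u+40],(400,300),interpolation=cv2.INTER_CUBIC))
cv2.imwrite("pics/c.png",np.hstack(img))
E
```

```text
mouth 10.9 [0.529  0.1383 0.0323] F [-0.1 -0.8 -1.4] w 0.0114 g 43.0
low 11.4 [0.5289 0.1383 0.0227] F [ 0.7  0.2 -0.2] w 0.0108 g 43.0
rel 11.8 [0.529  0.1383 0.0228] F [-0.7  0.2  0.2] w 0.03 g 0.0
away 13.7 [ 0.4402 -0.0994  0.1996] F [ 0.4  0.6 -0.3] w 0.0299 g 0.0
top -0.032 [213.4 223.1]
top -0.02 [212.7 219.3]
top 0.032 [209.6 202.5]
217 211
side -0.032 [268.3 241.2]
side -0.02 [263.7 240.8]
side 0.032 [243.7 239.1]
256 232
```

View pics/c.png

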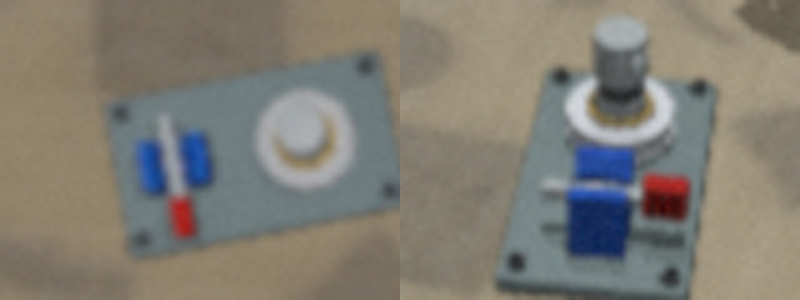

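The pin lies level in the notch with its red head at crop (666,197), where the model predicts (661,196). On to the pliers.

```bash
python3 - <<'E'
from h import *
c=optics.read_camera("top"); r=atz([342.4,211.2],.006,c); m=np.array([.447,-.2473]); print("ring",r, np.arctan2(r[1]-m[1],r[0]-m[0]),np.hypot(*(r[:2]-m)))
y=-.035; d=np.array([np.cos(y),np.sin(y)]); g=m+.004*d; q=quat(y)
claw.move_gripper(.08,35)
ctrl.reach([*g,.12],q); say()
ctrl.servo_line([*g,.03],speed=.12); ctrl.servo_line([*g,.002],speed=.05); say("down")
claw.move_gripper(0.0,35); ctrl.hold(.2); say("sq")
ctrl.servo_line([*g,.06],speed=.06); ctrl.hold(.2); say("lift")
ctrl.servo_line([*g,.14],speed=.12); ctrl.hold(.2); say("lift2")
img=[]
for n in("top","side"):
    c=optics.read_camera(n); cv2.imwrite(f"pics/d{n}.png",c["frame"])
    u,v=proj([*(g+.1*d),.13],c).astype(int); print(u,v,proj([*(g+.121*d),.1435],c))
    img.append(cv2.resize(c["frame"][v-30:v+30,u-40:u+40],(400,300),interpolation=cv2.INTER_CUBIC))
cv2.imwrite("pics/d.png",np.hstack(img))
E
```

```text
ring [ 0.57306445 -0.25598073  0.006     ] -0.06875092876971281 0.1263629761260121
 15.1 [ 0.4508 -0.2473  0.12  ] F [0.4 0.  0.4] w 0.0802 g 0.0
down 16.7 [ 0.451  -0.2475  0.002 ] F [0.2 0.3 0.1] w 0.0799 g 0.0
sq 17.4 [ 0.4517 -0.2483  0.0031] F [-1.6 -1.  14. ] w 0.0309 g 33.8
lift 18.8 [ 0.4509 -0.2473  0.0597] F [ 0.1  0.1 -2.3] w 0.0304 g 34.7
lift2 19.8 [ 0.4507 -0.2472  0.1393] F [-0.6  0.7 -2.5] w 0.0302 g 34.7
348 214 [349.10916449 206.037048  ]
300 141 [293.97440172 136.40423317]
```

View pics/d.png

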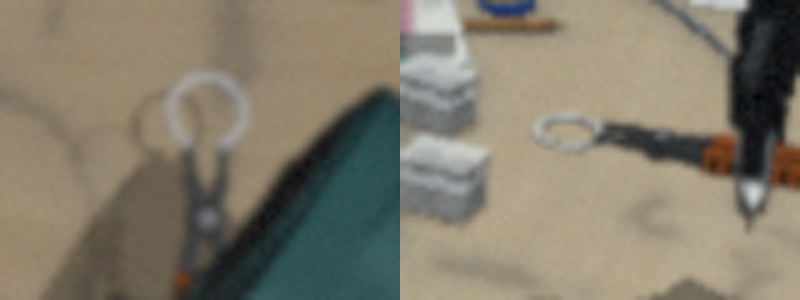

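Ring is open and level, at crop top (207,112) and side (568,131), within about 0.7 px of prediction. I'll refine it by fitting the ring in both views, then move over the shaft.

```bash
cat > ring.py <<'E'
from m import *
a=np.linspace(0,2*np.pi,40,endpoint=False)
def ringmask(p,c,roi,thin=.0015):
    u,v,w=roi; k=8; Rm=R.from_euler("xy",p[3:5]).as_matrix() if len(p)>3 else np.eye(3); m=np.zeros((2*w*k,2*w*k),np.uint8)
    for r,col in((.022,255),(.018,0)):
        P=np.c_[r*np.cos(a),r*np.sin(a),0*a]@Rm.T+p[:3]
        uv=np.array([proj(q,c) for q in P]); cv2.fillPoly(m,[np.int32(np.round(((uv-[u-w,v-w])*k+(k-1)/2)*16))],col,shift=4)
    return cv2.GaussianBlur(cv2.resize(m,(2*w,2*w),interpolation=cv2.INTER_AREA)/255.,(0,0),.8)
def fitring(p0,cams,tilt=False):
    D=[]
    for c in cams:
        u,v=np.round(proj(p0,c)).astype(int); w=14; f=c["frame"][v-w:v+w,u-w:u+w].astype(float); D.append((c,(u,v,w),f.min(2)))
    def f(p):
        s=0
        for c,roi,g in D:
            m=ringmask(p,c,roi); s-=np.corrcoef(m.ravel(),g.ravel())[0,1]
        return s
    n=5 if tilt else 3; p0=np.r_[p0,[0,0]][:n]; sp=np.diag([.004,.004,.004,.06,.06][:n])
    r=minimize(f,p0,method="Nelder-Mead",options=dict(initial_simplex=np.array(p0)+np.r_[np.zeros((1,n)),sp],xatol=1e-4,fatol=1e-4,maxiter=200)); return r.x,r.fun
E
python3 - <<'E'
from ring import *
say()
cs=[optics.read_camera(n) for n in("top","side")]
o=ctrl.get_obs()["tool_pos"]; d=np.array([np.cos(-.035),np.sin(-.035),0]); p0=o+.121*d+[0,0,.003]
for t in(0,1):
  for C in (cs,) if t else (cs,): x,s=fitring(p0,C,t); e=x[:3]-o; print(x.round(4),round(s,3),"along",e@d,"lat",-e[0]*d[1]+e[1]*d[0],"dz",e[2])
E
```

```text
19.9 [ 0.4508 -0.2473  0.1396] F [-0.8 -0.8 -1.9] w 0.0303 g 34.7
[ 0.574  -0.2512  0.1452] -0.924 along 0.12309697282860786 lat 0.0005507383753433452 dz 0.005344613766529588
[ 0.5737 -0.2513  0.1444 -0.0481  0.0719] -0.945 along 0.12279627203038633 lat 0.00037262110245208074 dz 0.004623224694717126
```

```bash
python3 - <<'E'
from ring import *
y=.4; d=np.array([np.cos(y),np.sin(y),0]); n=np.array([-d[1],d[0],0])
def tcp(z,off=(0,0)): return np.r_[S,z-.0045]-.1228*d-.0004*n+np.r_[off,0]
ctrl.reach(tcp(.14),quat(y)); say()
ctrl.servo_line(tcp(.108),speed=.08); ctrl.hold(.3); say()
o=ctrl.get_obs()["tool_pos"]; cs=[optics.read_camera(k) for k in("top","side")]
p0=o+.1228*d+[0,0,.0045]; print(p0.round(4))
for t in(0,1):
    x,s=fitring(p0,cs,t); e=x[:3]-o; print(x.round(4),round(s,3),"along",e@d,"lat",e@n,"dz",e[2])
img=[]
for c in cs:
    u,v=np.round(proj(p0,c)).astype(int); f=cv2.resize(c["frame"][v-18:v+27,u-30:u+30],(400,300),interpolation=cv2.INTER_CUBIC)
    aa=np.linspace(0,6.283,60)
    for P,col in((np.c_[.018*np.cos(aa)+p0[0],.018*np.sin(aa)+p0[1],0*aa+p0[2]],(0,0,255)),(np.c_[.015*np.cos(aa)+S[0],.015*np.sin(aa)+S[1],0*aa+.084],(0,255,0))):
        for q in P:
            uv=(proj(q,c)-[u-30,v-18]+.5)*(400/60); cv2.circle(f,tuple(int(k) for k in uv),1,col,-1)
    img.append(f)
cv2.imwrite("pics/e.png",np.hstack(img))
E
```

```text
21.0 [0.4652 0.0178 0.1356] F [-0.6 -0.8 -1.4] w 0.0308 g 34.7
 21.9 [0.4651 0.0186 0.1038] F [ 0.1 -0.  -1.6] w 0.0299 g 34.7
[0.5782 0.0664 0.1083]
[0.5812 0.0662 0.106 ] -0.476 along 0.12550853767351847 lat -0.0013489805400832833 dz 0.0022374911489900645
[ 0.5807  0.0671  0.1073 -0.023   0.0216] -0.476 along 0.12537389446168803 lat -0.0003178703908217411 dz 0.0034658672060570994
```

View pics/e.png

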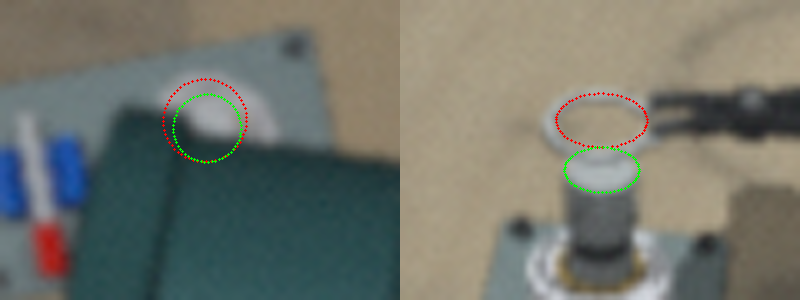

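Top view is blocked by the wrist at this heading (ring hidden near (205,120)). I'll come in from the stand's -y side, where both cameras can see the ring.

```bash
cat > go.py <<'E'
from ring import *
y=1.5; d=np.array([np.cos(y),np.sin(y),0]); n=np.array([-d[1],d[0],0])
def tcp(z,al=.1228,lat=.0004): return np.r_[S,z-.0045]-al*d-lat*n
def pic(name,cs,p0,sh=.084):
    img=[]
    for c in cs:
        u,v=np.round(proj(p0,c)).astype(int); f=cv2.resize(c["frame"][v-18:v+27,u-30:u+30],(400,300),interpolation=cv2.INTER_CUBIC)
        aa=np.linspace(0,6.283,60)
        for r,C,col in((.018,p0,(0,0,255)),(.015,np.r_[S,sh],(0,255,0))):
            for t in aa:
                uv=(proj(C+r*np.array([np.cos(t),np.sin(t),0]),c)-[u-30,v-18]+.5)*(400/60); cv2.circle(f,tuple(int(k) for k in uv),1,col,-1)
        img.append(f)
    cv2.imwrite(name,np.hstack(img))
E
python3 - <<'E'
from go import *
o=ctrl.get_obs()["tool_pos"]; ctrl.servo_line([o[0],o[1],.15],speed=.1)
ctrl.reach(tcp(.15),quat(y)); say()
ctrl.servo_line(tcp(.108),speed=.08); ctrl.hold(.3); say()
o=ctrl.get_obs()["tool_pos"]; cs=[optics.read_camera(k) for k in("top","side")]
p0=o+.1228*d+.0004*n+[0,0,.0045]; print(p0.round(4))
for t in(0,1):
    x,s=fitring(p0,cs,t); e=x[:3]-o; print(x.round(4),round(s,3),"along",e@d,"lat",e@n,"dz",e[2])
pic("pics/f.png",cs,p0)
E
```

```text
23.7 [ 0.5691 -0.0555  0.1451] F [-0.5 -1.4 -1.5] w 0.0305 g 34.7
 24.7 [ 0.5697 -0.0558  0.1038] F [ 0.6 -0.2 -2.5] w 0.0305 g 34.7
[0.5779 0.0667 0.1083]
[0.578  0.0721 0.1091] -0.651 along 0.12811903726565826 lat 0.0007602319313966303 dz 0.005325726481256635
[ 0.5774  0.0725  0.1095 -0.0342 -0.0289] -0.662 along 0.12848616939158242 lat 0.0013591676342220417 dz 0.005633991925748094
```

View pics/f.png

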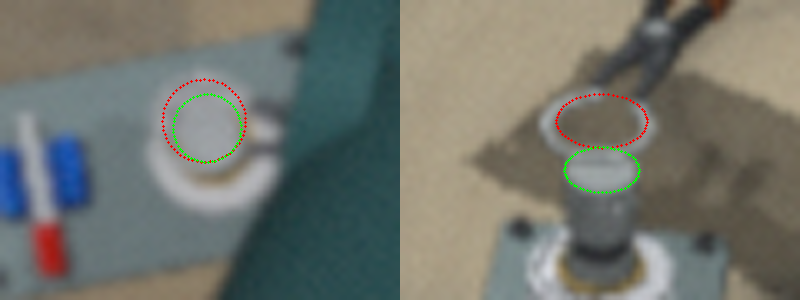

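```bash
python3 - <<'E'
from go import *
from scipy.optimize import minimize
o=ctrl.get_obs()["tool_pos"]; p0=o+.1228*d+.0004*n+[0,0,.0045]; c=optics.read_camera("side")
u,v=np.round(proj(p0,c)).astype(int); w=12; g=c["frame"][v-w:v+w,u-w:u+w].astype(float)
g=g.min(2); ok=np.ones_like(g,bool); ok[v*0+w+4:,:]=0 # drop rows with the shaft's end
ok[:w-2,w+1:]=0 # drop plier tips
for sel in(ok,ok[:, :]):
    f=lambda q:-np.corrcoef(ringmask(np.r_[q,p0[2]],c,(u,v,w))[sel],g[sel])[0,1]
    r=minimize(f,p0[:2],method="Nelder-Mead",options=dict(initial_simplex=p0[:2]+np.array([[0,0],[.004,0],[0,.004]]))); print((r.x-p0[:2]).round(4),r.fun); ok=np.ones_like(ok); ok[:w-2,w+1:]=0
# shaft edges just under the top
gray=c["frame"].mean(2)
for z in(.078,.07,.062):
    a=proj([*S,z],c); row=int(round(a[1]))+3; print(z,a.round(2),gray[row,int(a[0])-10:int(a[0])+11].round().astype(int))
E
```

```text
[0.0011 0.0033] -0.40289625875907276
[0.0011 0.0033] -0.40289625875907276
0.078 [259.79 209.77] [146 135 128 126 111  91  88  86  89  92  99 100  98 114 101  95  88  83
  83  79  81]
0.07 [259.78 212.12] [134 143 147 144 146 123  96  79  91  94  97  99  98 101  97  84  75  80
  80  79  83]
0.062 [259.76 214.46] [ 79 116 131 134 150 158 116  88  91  92  93  94  96  92  90  86  96  97
  91  91  95]
```

```bash
cat >> go.py <<'E'
def down(z0,z1,off):
    b=[]; 
    for _ in range(5): ctrl.hold(.02); b.append(ctrl.get_obs()["contact_force"])
    b=np.mean(b,0)
    for z in np.arange(z0,z1-1e-6,-.002):
        ctrl.servo_line(tcp(z)+np.r_[off,0],speed=.025)
        f=[]
        for _ in range(4): f.append(ctrl.get_obs()["contact_force"]-b); ctrl.hold(.01)
        f=np.mean(f,0)
        if np.abs(f).max()>2.5: print("contact",z,f.round(1)); return z
        if int(round(z*1000))%8==0: print(round(z,3),f.round(1))
    return z
E
python3 - <<'E'
from go import *
off=[-.0007,-.0008]
ctrl.servo_line(tcp(.096)+np.r_[off,0],speed=.05)
z=down(.094,.066,off); say(z)
cs=[optics.read_camera(k) for k in("top","side")]; p=ctrl.get_obs()["tool_pos"]+.1228*d+.0004*n+[0,0,.0045]
pic("pics/g.png",cs,p)
E
```

```text
0.088 [-0.4  0.3  0. ]
0.08 [-0.1  0.3  0.2]
0.072 [-0.5 -0.2 -0.2]
0.06599999999999998 29.5 [ 0.5688 -0.0565  0.0614] F [ 0.2 -0.2 -1. ] w 0.0307 g 34.7
```

View pics/g.png

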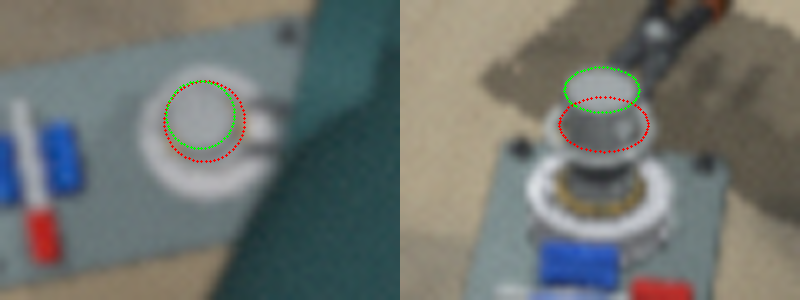

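```bash
python3 - <<'E'
from go import *
off=[-.0007,-.0008]
z=down(.064,.050,off); ctrl.hold(.3); say(z)
c=optics.read_camera("side"); p=ctrl.get_obs()["tool_pos"]+.1228*d+.0004*n+[0,0,.0045]; print(p.round(4))
u,v=np.round(proj(p,c)).astype(int); k=20
raw=cv2.resize(c["frame"][v-15:v+15,u-20:u+20],(400,300),interpolation=cv2.INTER_CUBIC); f=raw.copy()
for r,C,col in((.022,p,(0,0,255)),(.018,p,(0,0,255)),(.015,np.r_[S,.084],(0,255,0)),(.012,np.r_[S,.044],(255,0,255)),(.015,np.r_[S,.056],(0,255,255))):
    for t in np.linspace(0,6.283,70):
        uv=(proj(C+r*np.array([np.cos(t),np.sin(t),0]),c)-[u-20,v-15]+.5)*10; cv2.circle(f,tuple(int(q) for q in uv),1,col,-1)
cv2.imwrite("pics/h.png",np.hstack([raw,f]))
E
```

```text
0.064 [0.4 0.4 0.2]
0.056 [-0.4 -0.1  0.1]
0.04999999999999999 32.3 [ 0.5688 -0.0565  0.0455] F [-0.6  0.2 -1.8] w 0.0306 g 34.7
[0.5771 0.066  0.05  ]
```

View pics/h.png

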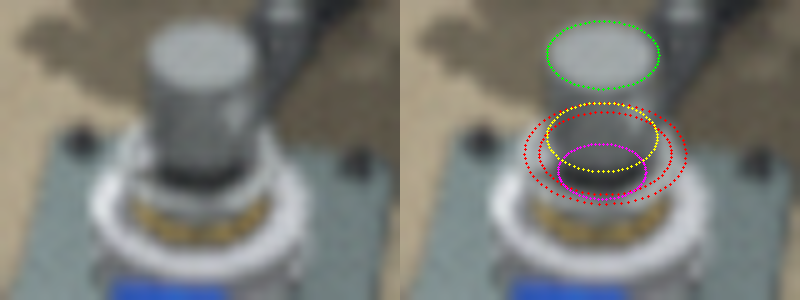

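The ring sits around the groove with no contact force. The front band is at crop (200,200), matching the prediction to under a pixel. Handing in.

```bash
python3 - <<'E'
from h import *
say(); print(ctrl.close_job())
E
```

```text
32.3 [ 0.5688 -0.0565  0.0455] F [ 1.1 -0.5 -1.9] w 0.0304 g 34.7
the job is handed in; nothing more can be done
None
```

The job is handed in at 32.3 s of robot time: the pin is let go in the notch, and the squeezed pliers hold the open ring round the groove with no contact force felt; the hand-in returned no verdict.

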